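Wipe the carving board clear into the chip hopper

TASK

Clear the carving board: pull the chip hopper's slide gate fully open, take the scraper block from its tray and wipe all five wood chips off the board into the hopper with it, without touching them with the fingers. Then set the scraper gently back down in its tray, standing upright as it was, and push the gate fully shut. Leave the half-carved plaque on the board and the other tools where they lie.

Things in the scene. Friction and masses are not known exactly. Their poses are not given: they have to be found in the camera images.
- board_top (a point): Centre of the top face of the pale carving board of the fixed carving station, 80 mm above the table. Its y axis runs along the board to the chip hopper, z up. The board spans x -130..130 and y -180..180 mm from here; at y = 180 its edge drops straight into the hopper. The chips lie within y -5..140, the plaque within y -168..-80.
- board_fence (a point): Middle of the end fence, on the board's top face at the end away from the hopper, 174 mm from board_top along -y. This fence and one along each long side (inner faces at x = -115 and +115 mm, running on past the hopper's mouth) are brown wood, 12 mm high. Axes as board_top.
- hopper_in (a point): Centre of the floor of the chip hopper, a grey sheet-metal well at the +y end of the board: inside 236 mm (x) by 91 mm (y), floor 72 mm below the board's top, 225 mm from board_top along y. Axes as board_top. A round aluminium duct 68 mm thick runs from it along +x on the table. The shut gate covers its mouth.
- gate (a joint): Slide gate of the hopper: an aluminium plate 212 x 92 x 4 mm, its top 4 mm below the board's, that slides along the station's +y off the mouth onto two runners. 0 = fully shut (hard stop), 0.090 m = fully open (hard stop). It starts shut or up to 15 mm ajar, moves with about 2 N of friction and stays where it is left.
- gate_handle (a point): Middle of the gate's handle, an upright red bar 80 mm long (x), 14 mm thick (y) and 34 mm high on top of the gate plate, near the plate's edge away from the board. This point is 18 mm above the plate's top, 16 mm below the bar's top. Moves with the gate; axes as board_top, +y opens the gate.
- tray_in (a point): Centre of the inner floor of the scraper's green tray, fixed to the table: inside 210 mm (x) by 72 mm (y), floor 6 mm above the table, walls 6 mm thick and 16 mm high over all. z up.
- scraper_center (a point): Centre of the scraper block, half-way up its 70 mm height, standing upright in its tray: a square-edged brass shoe 150 (x) by 30 (y) by 18 mm high that does the wiping, on it a dark wooden grip 120 (x) by 24 (y) by 52 mm high. x along its length, z up. Alike both ways round. About 280 g.
- chip1_center (a point): Centre of a loose flat hewn wood chip, 46 x 28 mm and 9 mm thick, about 12 g, lying on the board; x along its length, z its thickness.
- chip2_center (a point): Centre of a loose flat hewn wood chip, 44 x 26 mm and 9 mm thick, about 12 g, lying on the board; x along its length, z its thickness.
- chip3_center (a point): Centre of a loose flat hewn wood chip, 42 x 28 mm and 9 mm thick, about 12 g, lying on the board; x along its length, z its thickness.
- chip4_center (a point): Centre of a loose flat hewn wood chip, 45 x 24 mm and 9 mm thick, about 12 g, lying on the board; x along its length, z its thickness.
- chip5_center (a point): Centre of a loose flat hewn wood chip, 40 x 30 mm and 9 mm thick, about 12 g, lying on the board; x along its length, z its thickness.
- plaque_center (a point): Bystander, to be left alone: centre of the half-carved plaque, 170 (x) x 78 (y) x 22 mm, lying loose on the end of the board away from the hopper.
- mallet_center (a point): Bystander, to be left alone: centre of the head of a wooden mallet lying on the table, head 60 (x) x 105 (y) x 56 mm; its handle runs 165 mm to -x from the head.
- pencil_center (a point): Bystander, to be left alone: centre of a flat yellow carpenter's pencil lying on the table, 170 mm long along its x.
- glue_center (a point): Bystander, to be left alone: centre of a white glue bottle standing on the table, 54 mm across, 130 mm high.
- wax_center (a point): Bystander, to be left alone: centre of a round steel wax tin on the table, 72 mm across, 34 mm high.
- square_center (a point): Bystander, to be left alone: centre of the dark wooden stock (110 mm along its x) of a try square lying on the table; its steel blade reaches 142 mm to +y.
- sander_center (a point): Bystander, to be left alone: centre of an orange sanding block on the table, 110 (x) x 62 x 30 mm.

How it is judged:
By the outcome, as a careful person would: the job done as asked, in the order asked, and still so for the second after the job is handed in, with the robot touching nothing.
It also fails if it takes over 72 s, if anything falls off the work surface, if the arm or the gripper's body presses on something with over 40 N, if the wrist force passes 120 N, or if a joint passes its speed limit or range.

ROBOT

A 6-joint arm with a two-finger parallel gripper is mounted at the origin on the work surface. World frame = base frame: x ahead of the robot, y to its left, z up, the work surface at z = 0. Lengths are in m, angles in rad, forces in N, time in s.
With the tool pointing down it reaches from about 0.225 to 0.875 m from the base axis. Payload 3.4 kg.
Tool frame: the origin (TCP) lies between the finger pads; the fingertips stand 17 mm ahead of it and the grasp point (between the pads) lies 2 mm behind it; z points along the fingers, y is the line along which they close (so a half turn about z gives the same grasp; the last joint's range is limited). The gripper opens to 85 mm and grips with 20 to 120 N. Pads are 22 mm wide; open, the fingers measure 114 mm over their backs; the gripper's body (76 mm by 85 mm) begins 54 mm behind the grasp point. The pads swing forward as they close: fully open they stand 13 mm farther back than shut.
Start: joints at [-1.45, 0.276, 1.505, -0, 1.361, -0.121], TCP at [0.138, -0.558, 0.248] pointing down, gripper open.
Joint ranges: [-2.89, 2.89], [-0.75, 2.08], [0.22, 2.7], [-1.18, 4.32], [0.11, 2.71], [-2.7, 2.7]. Speed limits (rad/s): [2.57, 2.57, 3.14, 3.14, 3.14, 3.14].

INTERFACE

Orientations are given as a unit quaternion [w, x, y, z].
In Python, from workcell import monitor, imaging, bot, nets gives the robot as it stands. The module is installed in compiled form; this text tells all that it offers.
- The arm moves only by the shell command python3 -m crank 'ROWS' [FORCE]. ROWS is JSON, a list of rows, each a list of 7 numbers: the gripper's target within -1 to 1 (fully open at 1, half-way at 0, shut at -1), then the shift along the world's x, y, z scaled (see below), then the turn, a rotation vector about the world's x, y, z scaled (see below). A call has 1 to 12 rows; each row is the pose to reach, as a shift and turn from the pose commanded when the call began; what a row does not reach only later rows make up. The controller multiplies each number of a shift by 0.4 m and each number of a turn by 45 degrees. A row lasts 1/8 s, in which the tool goes at most 62.5 mm and 10.7 degrees, less where a joint would pass 70% of its speed; a pose out of reach is approached as far as the arm can. A call with a number of a shift or a turn outside -1 to 1 is refused whole. A call with a gripper value outside its range is refused whole. The fingers move at their own pace and stop on an object; FORCE is the grip in N (left out, the last holds). Time passes only in rows, so rows that repeat a pose let the fingers close. It gives the time, the measured TCP pose, the force, the opening and the grip force at its end, in the units of the state.
- monitor.get_state(): the state, without advancing time (a new reading comes with each control period).
- imaging.capture(name): name is "side" or "top" or "wrist"; returns the picture (384x512x3 uint8, blue, green, red); there is no depth.
- imaging.camera_model(name): a dict with "fovy" (degrees; the focal length in pixels is half the picture's height over the tangent of half this angle, whatever the lens; pixels are square), "cx", "cy" (the principal point, pixels), "dist_coeffs" ([k1, k2, p1, p2, k3] as OpenCV has them; the pictures are not rectified), "R" (3x3) and "t" (3): a world point X has camera coordinates R X + t. Camera axes: x right, y down, z forward; pixel columns grow to the right and rows downward; lengths in m; the calibration is good to about 2 mm. A picture is of the moment at which its call begins: read the wrist's pose just before it. camera_model takes no time and is no camera call; for the wrist camera it gives the pose at the moment of the call.
- bot.job_done(): hands the job in; it is judged then, once.
Trained networks look in the newest picture that a camera, given by its name, has taken for a name from the list of things; names that differ only in an ending like _2 or _b are one class to them, and where a whole thing is asked for, a point or a joint stands for the part that bears it (a point fixed in the world has none). Each returns a list of dicts, best first, with "conf" (0 to 1); they miss things now and then, are a little off and sometimes report something else, mostly with a low value. They report only what shows in the picture. A call takes as long as a camera call.
- nets.silhouettes(camera, thing): "region" (384x512 bool, what is visible of it) and "extent" ([left, top, right, bottom] in pixels, round what is visible of it).
The state is a dict: "t": time; "joint_pos": joint angles; "joint_vel": joint speeds; "joint_torque": joint torques, N m; "tool_pos": TCP position; "tool_rot": TCP orientation; "wrist_force": force on the tool from outside, world axes, zero at the start; "wrist_torque": the same for the moment, N m; "opening": finger opening in m; "gripper_force": force on a finger pad.
Only numpy, scipy, OpenCV 4.12 (cv2) and the standard library are available. Lean on these libraries where they do the work, as an engineer would, in place of code of your own. Each camera call takes 0.05 s, during which the arm holds its last target. There are 200 camera calls.

## Working session

There is one attempt and no reset: what is moved stays moved. The work goes in short steps, Python scripts to look and compute and a shell command to move; the robot and the scene stay as the last step left them, time stands still between calls to the robot, and variables do not carry over. Pictures are saved under pics/ and viewed, at most 14 in all, crops included, and the job is handed in when it is done.

```bash
mkdir -p pics
python3 - <<'E'
from workcell import monitor, imaging
import cv2
s=monitor.get_state();print(s)
for n in("top","side"):
    cv2.imwrite(f"pics/{n}0.png",imaging.capture(n));m=imaging.camera_model(n);print(n,m)
E
```

```text
{'t': 0.0, 'joint_pos': array([-1.45000359e+00,  2.76554965e-01,  1.50614689e+00,  1.44714175e-05,
        1.36070648e+00, -1.21032213e-01]), 'joint_vel': array([-5.35023401e-04, -3.54766512e-05, -2.02413651e-03,  9.51679359e-04,
        1.93937053e-04, -2.90387123e-04]), 'joint_torque': array([ 2.57245410e-04, -4.16772759e+01, -2.45804769e+01, -1.97227191e-04,
        1.09880735e-02,  7.87151293e-06]), 'tool_pos': array([ 0.13761768, -0.55776296,  0.24745704]), 'tool_rot': array([-9.07840655e-04,  9.92698762e-01,  1.20616518e-01,  7.18393979e-06]), 'wrist_force': array([-0.41123409,  0.63596662, -0.01364625]), 'wrist_torque': array([0.00136543, 0.01508354, 0.05455625]), 'gripper_force': 0.0, 'opening': 0.08539500596905973}
top {'fovy': 47.48194215276905, 'cx': 254.965873089113, 'cy': 194.2091131024113, 'dist_coeffs': array([-0.03947636,  0.        ,  0.        ,  0.        ,  0.        ]), 'R': array([[ 0.02957172, -0.99946281, -0.01412793],
       [-0.98202425, -0.02641386, -0.1868975 ],
       [ 0.18642393,  0.01940085, -0.98227782]]), 't': array([0.02950842, 0.56650696, 1.37447197])}
side {'fovy': 53.17871970783411, 'cx': 255.3395374472578, 'cy': 188.70757769169202, 'dist_coeffs': array([-0.08271142,  0.        ,  0.        ,  0.        ,  0.        ]), 'R': array([[ 0.99867368, -0.05012049, -0.0117823 ],
       [-0.04158596, -0.65030328, -0.7585356 ],
       [ 0.03035611,  0.75801951, -0.65152507]]), 't': array([-0.55979228,  0.12573379,  1.15402459])}
```

View pics/top0.png

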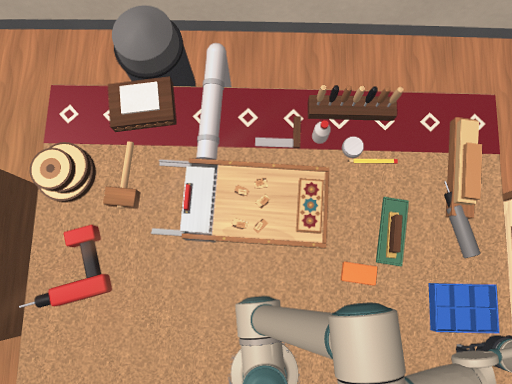

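View pics/side0.png

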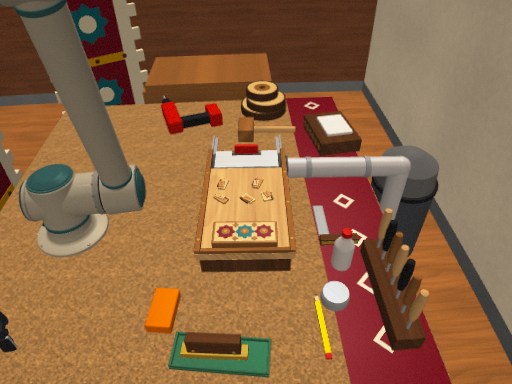

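```bash
cat > h.py <<'E'
import numpy as np,cv2
from workcell import monitor,imaging,bot,nets
def K(m):
    f=192/np.tan(np.radians(m["fovy"]/2)); return np.array([[f,0,m["cx"]],[0,f,m["cy"]],[0,0,1]])
def p2w(m,px,z):
    px=np.array(px,float).reshape(-1,1,2)
    u=cv2.undistortPoints(px,K(m),m["dist_coeffs"]).reshape(-1,2)
    d=np.c_[u,np.ones(len(u))]@m["R"]; c=-m["R"].T@m["t"]
    return c+d*((z-c[2])/d[:,2])[:,None]
def w2p(m,X):
    return cv2.projectPoints(np.array(X,float).reshape(-1,1,3),cv2.Rodrigues(m["R"])[0],m["t"],K(m),m["dist_coeffs"])[0].reshape(-1,2)
def rect(r):
    c=max(cv2.findContours(r.astype(np.uint8),0,2)[0],key=cv2.contourArea)
    return cv2.boxPoints(cv2.minAreaRect(c))
E
python3 - <<'E'
from h import *
im={n:imaging.capture(n) for n in("top","side")}
H=dict(gate=.076,gate_handle=.110,scraper_center=.076,chip1_center=.089,plaque_center=.102,tray_in=.016,sander_center=.03,mallet_center=.056,glue_center=.13)
for n in im:
  m=imaging.camera_model(n)
  for t,z in H.items():
    for d in nets.silhouettes(n,t)[:6]:
      if d["conf"]<.3: continue
      b=rect(d["region"]);print(n,t,round(d["conf"],2),d["extent"],p2w(m,b,z)[:,:2].round(3).tolist(), p2w(m,b.mean(0),z)[0].round(3)[:2])
a=cv2.resize(im["top"][140:280,145:425],None,fx=2.8,fy=2.8,interpolation=2);cv2.imwrite("pics/c1.png",a)
a=cv2.resize(im["side"][125:375,140:300],None,fx=2.4,fy=2.4,interpolation=2);cv2.imwrite("pics/c2.png",a)
E
```

```text
top gate 0.93 [179.8, 167.2, 215.5, 233.4] [[0.435, 0.28], [0.651, 0.272], [0.644, 0.181], [0.429, 0.191]] [0.538 0.231]
top gate_handle 0.66 [253.9, 218.8, 268.7, 233.4] [[0.45, 0.049], [0.48, 0.02], [0.463, 0.003], [0.433, 0.031]] [0.457 0.026]
top gate_handle 0.6 [179.9, 166.0, 212.6, 230.4] [[0.437, 0.274], [0.642, 0.265], [0.635, 0.179], [0.43, 0.19]] [0.535 0.227]
top scraper_center 0.91 [383.8, 212.5, 403.3, 257.5] [[0.373, -0.37], [0.516, -0.379], [0.515, -0.427], [0.372, -0.418]] [ 0.443 -0.398]
top chip1_center 0.7 [231.3, 217.8, 245.3, 230.7] [[0.454, 0.117], [0.48, 0.11], [0.469, 0.068], [0.443, 0.074]] [0.462 0.092]
top chip1_center 0.64 [374.2, 198.1, 409.3, 267.8] [[0.355, -0.334], [0.563, -0.361], [0.556, -0.446], [0.348, -0.417]] [ 0.454 -0.389]
top plaque_center 0.84 [299.0, 178.8, 322.5, 233.8] [[0.44, -0.081], [0.613, -0.088], [0.611, -0.171], [0.438, -0.162]] [ 0.524 -0.126]
top tray_in 0.83 [374.1, 200.2, 411.5, 267.4] [[0.357, -0.35], [0.577, -0.382], [0.567, -0.476], [0.348, -0.442]] [ 0.461 -0.412]
top tray_in 0.58 [103.3, 138.3, 140.6, 208.4] [[0.518, 0.561]
[... 1612 characters left out ...]
5, -0.476]] [ 0.46  -0.419]
side sander_center 0.63 [192.9, 133.9, 408.1, 272.8] [[0.38, -0.192], [0.41, 0.52], [1.144, 0.268], [0.877, -0.314]] [0.699 0.002]
side sander_center 0.58 [143.6, 288.5, 179.9, 331.1] [[0.283, -0.362], [0.293, -0.229], [0.365, -0.253], [0.349, -0.382]] [ 0.323 -0.31 ]
side mallet_center 0.68 [313.6, 289.2, 329.2, 362.8] [[0.682, -0.304], [0.699, -0.301], [0.7, -0.464], [0.684, -0.466]] [ 0.691 -0.389]
side mallet_center 0.59 [238.1, 120.6, 294.0, 145.1] [[0.518, 0.532], [0.746, 0.516], [0.725, 0.351], [0.516, 0.365]] [0.626 0.437]
side glue_center 0.58 [330.2, 228.1, 357.2, 270.6] [[0.716, -0.284], [0.763, -0.154], [0.812, -0.172], [0.761, -0.299]] [ 0.762 -0.231]
```

View pics/c1.png

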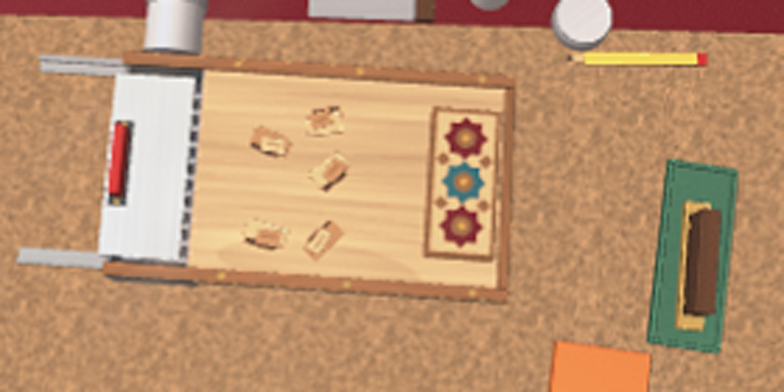

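```bash
cat > fit.py <<'E'
from h import *
from scipy.optimize import least_squares
m=imaging.camera_model("top")
def fit(P,px,g):
    P=np.array(P,float)/1e3; px=np.array(px)/2.8+[145,140]
    def X(p):
        c,s=np.cos(p[2]),np.sin(p[2]);return np.c_[p[0]+c*P[:,0]-s*P[:,1],p[1]+s*P[:,0]+c*P[:,1],P[:,2]]
    r=least_squares(lambda p:(w2p(m,X(p))-px).ravel(),g,x_scale=[.01,.01,.01])
    print(r.x.round(4),"deg",np.degrees(r.x[2]).round(2),"res px",r.fun.round(1));return r.x
print("board");b=fit([(130,-180,92),(-130,-180,92),(115,180,80),(-115,180,80)],[(515,76),(507,301),(202,70),(187,268)],[.52,.02,0])
print("tray");fit([(111,42,16),(111,-42,16),(-111,-42,16),(-111,42,16)],[(669,159),(738,170),(719,353),(648,343)],[.45,-.4,-.1])
print("scr");fit([(60,12,76),(60,-12,76),(-60,-12,76),(-60,12,76),(75,15,24),(-75,15,24)],[(697,208),(721,211),(712,316),(684,314),(687,201),(676,328)],[.45,-.4,-.1])
print("handle");fit([(40,7,110),(40,-7,110),(-40,-7,110),(-40,7,110)],[(117,121),(130,122),(121,196),(108,195)],[.53,.25,0])
print("plaque");fit([(85,39,102),(85,-39,102),(-85,-39,102),(-85,39,102)],[(434,106),(503,112),(493,258),(426,253)],[.53,-.1,0])
E
python3 fit.py
```

```text
board
[ 0.5315 -0.0058 -0.0372] deg -2.13 res px [ 0.  -0.5 -0.1  0.2  0.4  0.2 -0.3  0. ]
tray
[ 0.4609 -0.4127 -0.1339] deg -7.67 res px [-0.1 -0.3  0.1 -0.3  0.1  0.6 -0.1  0. ]
scr
[ 0.4468 -0.4073 -0.1223] deg -7.01 res px [ 0.8  0.1 -0.3  0.1 -0.5  0.   1.9 -0.4 -0.8  0.2 -1.3  0. ]
handle
[ 0.5415  0.2564 -0.0629] deg -3.6 res px [ 0.1  0.8 -0.2  0.8 -0.  -0.7  0.2 -0.8]
plaque
[ 0.5272 -0.1316 -0.0547] deg -3.13 res px [ 0.1 -0.4 -0.  -0.6  0.5  0.6 -0.6  0.3]
```

View pics/c2.png

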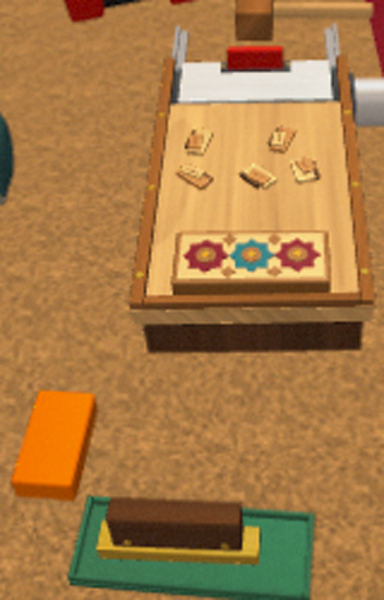

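The board sits near (0.53, -0.006) with yaw about -2°. The gate handle is near (0.54, 0.256), and the scraper near (0.447, -0.407) with yaw about -7.5°. Going above the gate.

```bash
python3 -m crank '[[1,0.5,1,0,0,0,-0.2],[1,0.5,1,0,0,0,-0.35],[1,0.5,1,0,0,0,-0.35],[1,0.5,1,0,0,0,-0.35],[1,0.5,1,0,0,0,-0.35],[1,0.5,1,0,0,0,-0.35],[1,0.5,1,0,0,0,-0.35],[1,0.5,1,0,0,0,-0.35],[1,0.5,1,0,0,0,-0.35]]' 
python3 -m crank '[[1,0.45,0.9,0,0,0,0],[1,0.45,0.9,0,0,0,0],[1,0.45,0.9,0,0,0,0],[1,0.45,0.9,0,0,0,0],[1,0.45,0.9,0,0,0,0],[1,0.45,0.9,0,0,0,0],[1,0.45,0.9,0,0,0,0],[1,0.45,0.9,0,0,0,0],[1,0.45,0.9,0,0,0,0]]'
python3 - <<'E'
from h import *
s=monitor.get_state();print(s["t"],s["tool_pos"],s["tool_rot"],s["joint_pos"])
im=imaging.capture("wrist");cv2.imwrite("pics/w1.png",im)
m=imaging.camera_model("wrist")
for t,z in(("gate",.11),("chip1_center",.089)):
  for d in nets.silhouettes("wrist",t)[:6]:
    b=rect(d["region"]);print(t,round(d["conf"],2),d["extent"],p2w(m,b,z)[:,:2].round(3).tolist())
# red handle
hsv=cv2.cvtColor(im,cv2.COLOR_BGR2HSV);r=((hsv[...,0]<8)|(hsv[...,0]>172))&(hsv[...,1]>150)&(hsv[...,2]>60)
b=rect(r);print("red",b.tolist(),p2w(m,b,.11).round(4).tolist())
E
```

```text
t: 2.22
tool_pos: [0.3378, -0.1582, 0.2485]
tool_rot: [0.001, 1.0, -0.015, 0.0]
wrist_force: [0.3, -0.7, 0.2]
opening: 0.0856
gripper_force: 0.0
t: 3.35
tool_pos: [0.5179, 0.1995, 0.2479]
tool_rot: [0.001, 1.0, -0.018, -0.001]
wrist_force: [-0.3, -0.8, -0.2]
opening: 0.0853
gripper_force: 0.0
3.35 [0.51792007 0.19947642 0.24787439] [ 7.48648741e-04  9.99842555e-01 -1.77186536e-02 -5.94633215e-04] [ 2.42986342e-01  2.46928611e-01  1.54684931e+00 -1.16869094e-03
  1.34934991e+00  1.84947941e+00]
gate 0.71 [171.7, 29.9, 280.9, 252.2] [[0.644, 0.265], [0.64, 0.182], [0.453, 0.186], [0.457, 0.287]]
gate 0.37 [354.9, 97.4, 410.5, 137.0] [[0.569, 0.122], [0.591, 0.114], [0.576, 0.076], [0.554, 0.083]]
chip1_center 0.98 [345.0, 213.9, 393.1, 244.7] [[0.459, 0.119], [0.488, 0.114], [0.475, 0.069], [0.445, 0.073]]
red [[176.2873077392578, 113.45855712890625], [198.4364776611328, 112.29281616210938], [203.2431182861328, 203.6187744140625], [181.0939483642578, 204.78451538085938]] [[0.584, 0.2651, 0.11], [0.5841, 0.2469, 0.11], [0.5056, 0.2498, 0.11], [0.5052, 0.2696, 0.11]]
```

View pics/w1.png

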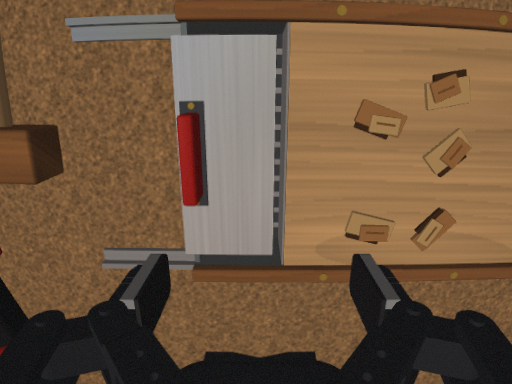

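```bash
python3 -m crank '[[1,0.065,0.143,-0.1,0,0,0],[1,0.065,0.143,-0.1,0,0,0],[1,0.065,0.143,-0.25,0,0,0],[1,0.065,0.143,-0.37,0,0,0],[1,0.065,0.143,-0.37,0,0,0],[1,0.065,0.143,-0.37,0,0,0],[-1,0.065,0.143,-0.37,0,0,0],[-1,0.065,0.143,-0.37,0,0,0],[-1,0.065,0.143,-0.37,0,0,0],[-1,0.065,0.143,-0.37,0,0,0],[-1,0.065,0.143,-0.37,0,0,0]]' 30
```

```text
t: 4.88
tool_pos: [0.5438, 0.2592, 0.1009]
tool_rot: [-0.0, 1.0, -0.017, 0.0]
wrist_force: [-0.6, 1.8, 3.7]
opening: 0.0134
gripper_force: 31.4
```

```bash
python3 -m crank '[[-1,0.002,0.05,0,0,0,0],[-1,0.004,0.1,0,0,0,0],[-1,0.006,0.14,0,0,0,0],[-1,0.007,0.17,0,0,0,0],[-1,0.007,0.18,0,0,0,0],[-1,0.008,0.19,0,0,0,0],[-1,0.008,0.19,0,0,0,0]]'
python3 -m crank '[[-1,0,0.01,0,0,0,0],[-1,0,0.015,0,0,0,0],[-1,0,0.02,0,0,0,0],[-1,0,0.02,0,0,0,0]]'
```

```text
t: 5.75
tool_pos: [0.5469, 0.3365, 0.1009]
tool_rot: [-0.001, 1.0, -0.016, 0.0]
wrist_force: [-1.3, -1.2, 5.5]
opening: 0.0135
gripper_force: 31.7
t: 6.25
tool_pos: [0.547, 0.3401, 0.1009]
tool_rot: [0.003, 1.0, -0.016, 0.0]
wrist_force: [-0.6, -11.3, 7.8]
opening: 0.0137
gripper_force: 32.7
```

```bash
python3 -m crank '[[-1,0,0.01,0,0,0,0],[-1,0,0.01,0,0,0,0]]'
python3 -m crank '[[-1,0,0,0,0,0,0],[1,0,0,0,0,0,0],[1,0,0,0,0,0,0],[1,0,0,0,0,0,0],[1,0,0,0.1,0,0,0],[1,0,0,0.25,0,0,0],[1,0,0,0.37,0,0,0],[1,0,0,0.37,0,0,0]]'
python3 - <<'E'
from h import *
im=imaging.capture("wrist");cv2.imwrite("pics/w2.png",im)
m=imaging.camera_model("wrist")
hsv=cv2.cvtColor(im,cv2.COLOR_BGR2HSV);r=((hsv[...,0]<8)|(hsv[...,0]>172))&(hsv[...,1]>150)&(hsv[...,2]>60)
r[250:]=0
b=rect(r);print("red",b.tolist(),p2w(m,b,.11).round(4).tolist())
for d in nets.silhouettes("wrist","chip1_center")[:8]:
    b=rect(d["region"]);print(round(d["conf"],2),p2w(m,b,.089)[:,:2].round(3).tolist())
E
```

```text
t: 6.5
tool_pos: [0.547, 0.3402, 0.1008]
tool_rot: [0.007, 1.0, -0.015, -0.0]
wrist_force: [-0.0, -21.3, 9.8]
opening: 0.0133
gripper_force: 35.7
t: 7.5
tool_pos: [0.5489, 0.3488, 0.2534]
tool_rot: [-0.002, 1.0, -0.016, 0.004]
wrist_force: [1.0, 0.2, -0.4]
opening: 0.0854
gripper_force: 0.0
red [[262.9999694824219, 228.99996948242188], [262.9999694824219, 141.99996948242188], [277.9999694824219, 141.99996948242188], [277.9999694824219, 228.99996948242188]] [[0.5089, 0.3466, 0.11], [0.5881, 0.3444, 0.11], [0.5877, 0.3318, 0.11], [0.5085, 0.333, 0.11]]
0.96 [[0.458, 0.122], [0.487, 0.121], [0.476, 0.08], [0.446, 0.08]]
```

```bash
python3 -m crank '[[1,-0.125,-1,0,0,0,-0.12],[1,-0.125,-1,0,0,0,-0.12],[1,-0.125,-1,0,0,0,-0.12],[1,-0.125,-1,0,0,0,-0.12],[1,-0.125,-1,0,0,0,-0.12],[1,-0.125,-1,0,0,0,-0.12],[1,-0.125,-1,0,0,0,-0.12]]' 
python3 -m crank '[[1,-0.2,-0.8,0,0,0,0],[1,-0.2,-0.8,0,0,0,0],[1,-0.2,-0.8,0,0,0,0],[1,-0.2,-0.8,0,0,0,0],[1,-0.2,-0.8,0,0,0,0],[1,-0.2,-0.8,0,0,0,0],[1,-0.2,-0.8,0,0,0,0],[1,-0.2,-0.8,0,0,0,0]]'
python3 - <<'E'
from h import *
s=monitor.get_state();print(s["tool_pos"],s["tool_rot"])
im=imaging.capture("wrist");cv2.imwrite("pics/w3.png",im)
m=imaging.camera_model("wrist")
for t,z in(("scraper_center",.076),("tray_in",.016)):
  for d in nets.silhouettes("wrist",t)[:2]:
    b=rect(d["region"]);print(t,round(d["conf"],2),d["extent"],b.astype(int).tolist(),p2w(m,b,z)[:,:2].round(4).tolist())
E
```

```text
t: 8.48
tool_pos: [0.4951, -0.0555, 0.2461]
tool_rot: [0.0, 0.998, -0.065, -0.002]
wrist_force: [0.8, 1.1, 0.2]
opening: 0.0856
gripper_force: 0.0
t: 9.48
tool_pos: [0.4171, -0.3711, 0.2475]
tool_rot: [-0.001, 0.998, -0.063, -0.001]
wrist_force: [-0.4, 1.0, -0.3]
opening: 0.0852
gripper_force: 0.0
[ 0.41707334 -0.37108502  0.24751553] [-1.19275947e-03  9.98015308e-01 -6.29580511e-02 -5.52893954e-04]
scraper_center 0.86 [277.2, 59.7, 312.6, 197.0] [[277, 62], [311, 62], [311, 200], [277, 200]] [[0.5205, -0.3988], [0.517, -0.4285], [0.3891, -0.4183], [0.3933, -0.3848]]
tray_in 0.61 [254.3, 11.9, 337.8, 217.4] [[254, 214], [256, 10], [337, 11], [335, 215]] [[0.3573, -0.356], [0.5781, -0.3869], [0.5678, -0.4691], [0.344, -0.4535]]
```

View pics/w3.png

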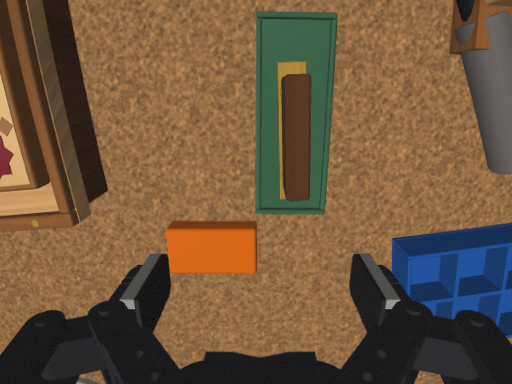

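```bash
cat > fit2.py <<'E'
from h import *
from scipy.optimize import least_squares
def fit(m,P,px,g):
    P=np.array(P,float)/1e3; px=np.array(px,float)
    def X(p):
        c,s=np.cos(p[2]),np.sin(p[2]);return np.c_[p[0]+c*P[:,0]-s*P[:,1],p[1]+s*P[:,0]+c*P[:,1],P[:,2]]
    r=least_squares(lambda p:(w2p(m,X(p))-px).ravel(),g,x_scale=[.01,.01,.01])
    print(r.x.round(4),"deg",np.degrees(r.x[2]).round(2),"res px",r.fun.round(1));return r.x
E
python3 - <<'E'
from fit2 import *
m=imaging.camera_model("wrist")
fit(m,[(60,12,76),(60,-12,76),(-60,-12,76),(-60,12,76),(75,15,24)],[(283,75),(310,76),(309,200),(285,200),(279,63)],[.45,-.4,-.1])
fit(m,[(111,42,16),(111,-42,16),(-111,-42,16),(-111,42,16)],[(257,12),(336,14),(325,213),(256,213)],[.45,-.4,-.1])
E
```

```text
[ 0.4487 -0.4106 -0.0956] deg -5.48 res px [ 0.9 -0.4  0.9 -2.  -0.1  1.6 -0.2  2.2 -1.8 -0.7]
[ 0.4621 -0.4146 -0.1275] deg -7.3 res px [-1.3 -0.7  1.6 -1.6 -0.   1.6 -0.2  1.5]
```

```bash
python3 -m crank '[[1,0.08,-0.096,-0.05,0,0,0.02],[1,0.08,-0.096,-0.2,0,0,0.02],[1,0.08,-0.096,-0.35,0,0,0.02],[1,0.08,-0.096,-0.45,0,0,0.02],[1,0.08,-0.096,-0.494,0,0,0.02],[1,0.08,-0.096,-0.494,0,0,0.02],[-1,0.08,-0.096,-0.494,0,0,0.02],[-1,0.08,-0.096,-0.494,0,0,0.02],[-1,0.08,-0.096,-0.494,0,0,0.02],[-1,0.08,-0.096,-0.494,0,0,0.02],[-1,0.08,-0.096,-0.494,0,0,0.02],[-1,0.08,-0.096,-0.494,0,0,0.02]]' 70
```

```text
t: 11.12
tool_pos: [0.4492, -0.4118, 0.0517]
tool_rot: [0.0, 0.998, -0.056, 0.0]
wrist_force: [-0.2, 1.8, 6.0]
opening: 0.0237
gripper_force: 69.1
```

```bash
python3 -m crank '[[-1,0,0,0.1,0,0,0],[-1,0,0,0.25,0,0,0],[-1,0,0,0.4,0,0,0],[-1,0.03,0.15,0.45,0,0,0.03],[-1,0.05,0.3,0.45,0,0,0.05],[-1,0.07,0.45,0.45,0,0,0.096],[-1,0.09,0.6,0.45,0,0,0.096],[-1,0.11,0.75,0.45,0,0,0.096],[-1,0.12,0.87,0.45,0,0,0.096],[-1,0.12,0.905,0.45,0,0,0.096],[-1,0.12,0.905,0.45,0,0,0.096],[-1,0.12,0.905,0.4,0,0,0.096]]'
python3 - <<'E'
from h import *
from workcell import monitor
import numpy as np
s=monitor.get_state();print(s["tool_pos"],s["tool_rot"])
m=imaging.camera_model("top")
im=imaging.capture("top");cv2.imwrite("pics/t2.png",cv2.resize(im[150:260,170:340],None,fx=4,fy=4,interpolation=2))
cv2.imwrite("pics/w4.png",imaging.capture("wrist"))
E
```

```text
t: 12.62
tool_pos: [0.4982, -0.0512, 0.2116]
tool_rot: [0.001, 1.0, -0.018, 0.002]
wrist_force: [0.1, -1.0, -3.8]
opening: 0.0232
gripper_force: 70.0
[ 0.49816202 -0.05117452  0.2115509 ] [ 0.00113861  0.99982843 -0.01840182  0.00178739]
```

View pics/w4.png

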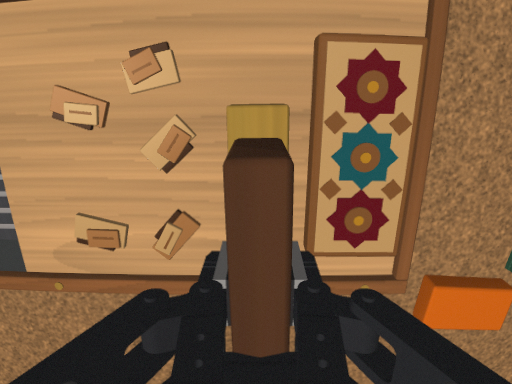

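Run:
```python
from h import *
m=imaging.camera_model("wrist")
def rel(px,z):
    d=p2w(m,px,z)[:,:2]-[.5315,-.006];c,s=np.cos(-.037),np.sin(-.037);return np.c_[d@[c,s],d@[-s,c]].round(4).tolist()
print("fence",rel([(30,274),(205,278)],.092)); print("edge",rel([(0,160),(25,270)],.08)); print("plq",rel([(318,38),(306,250)],.102))
print("chips",rel([(180,250),(198,213),(195,125),(105,105),(178,80),(172,170),(85,247)],.085))
```

```text
fence [[-0.1106, 0.1661], [-0.1113, 0.0025]]
edge [[-0.006, 0.1774], [-0.114, 0.1808]]
plq [[0.0807, -0.0853], [-0.078, -0.0839]]
chips [[-0.0873, 0.0244], [-0.0522, 0.0061], [0.0209, 0.0041], [0.0371, 0.0735], [0.0543, 0.0151], [-0.0148, 0.025], [-0.0853, 0.1109]]
```

```bash
python3 -m crank '[[-1,0.007,0,-0.1,0,0,0],[-1,0.007,0,-0.17,0,0,0],[-1,0.007,0,-0.2,0,0,0],[-1,0.007,0,-0.21,0,0,0],[-1,0.007,0,-0.21,0,0,0],[-1,0.007,0,-0.213,0,0,0]]'
```

```text
t: 13.48
tool_pos: [0.5006, -0.0498, 0.1266]
tool_rot: [0.0, 1.0, -0.018, 0.001]
wrist_force: [0.6, -0.5, -3.1]
opening: 0.0232
gripper_force: 69.8
```

```bash
python3 -m crank '[[-1,0.002,0.04,0,0,0,0],[-1,0.004,0.1,0,0,0,0],[-1,0.006,0.16,0,0,0,0],[-1,0.008,0.22,0,0,0,0],[-1,0.01,0.28,0,0,0,0],[-1,0.012,0.34,0,0,0,0],[-1,0.014,0.4,0,0,0,0],[-1,0.016,0.46,0,0,0,0],[-1,0.018,0.51,0,0,0,0],[-1,0.02,0.56,0,0,0,0],[-1,0.022,0.6,0,0,0,0],[-1,0.022,0.61,0,0,0,0]]'
python3 - <<'E'
from h import *
cv2.imwrite("pics/w5.png",imaging.capture("wrist"))
E
```

```text
t: 14.98
tool_pos: [0.5085, 0.1957, 0.1256]
tool_rot: [-0.0, 1.0, -0.017, 0.0]
wrist_force: [-0.9, -0.8, -2.9]
opening: 0.0233
gripper_force: 69.7
```

View pics/w5.png

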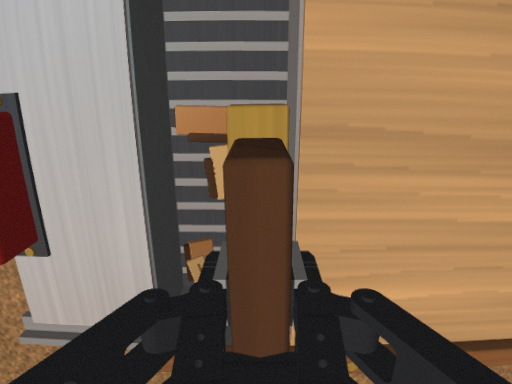

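```bash
python3 -m crank '[[-1,0,0,0.08,0,0,0],[-1,0,0,0.2,0,0,0],[-1,0.05,-0.15,0.2,0,0,0],[-1,0.1,-0.3,0.2,0,0,0],[-1,0.143,-0.45,0.2,0,0,0],[-1,0.143,-0.58,0.2,0,0,0],[-1,0.143,-0.62,0.2,0,0,0],[-1,0.143,-0.62,0.2,0,0,0]]'
python3 - <<'E'
from h import *
s=monitor.get_state();print(s["tool_pos"])
w=imaging.capture("wrist");t=imaging.capture("top");sd=imaging.capture("side")
a=np.hstack([cv2.resize(w,(360,270)),cv2.resize(t[150:260,170:340],(417,270),interpolation=2)]);b=cv2.resize(sd[130:260,190:310],(300,325),interpolation=2)
c=np.zeros((600,777,3),np.uint8);c[:270]=a;c[270:595,:300]=b;cv2.imwrite("pics/m1.png",c)
E
```

```text
t: 16.02
tool_pos: [0.5653, -0.0546, 0.2053]
tool_rot: [-0.0, 1.0, -0.02, -0.0]
wrist_force: [-0.7, 0.5, -4.1]
opening: 0.0235
gripper_force: 70.1
[ 0.56528082 -0.05464188  0.20528614]
```

View pics/m1.png

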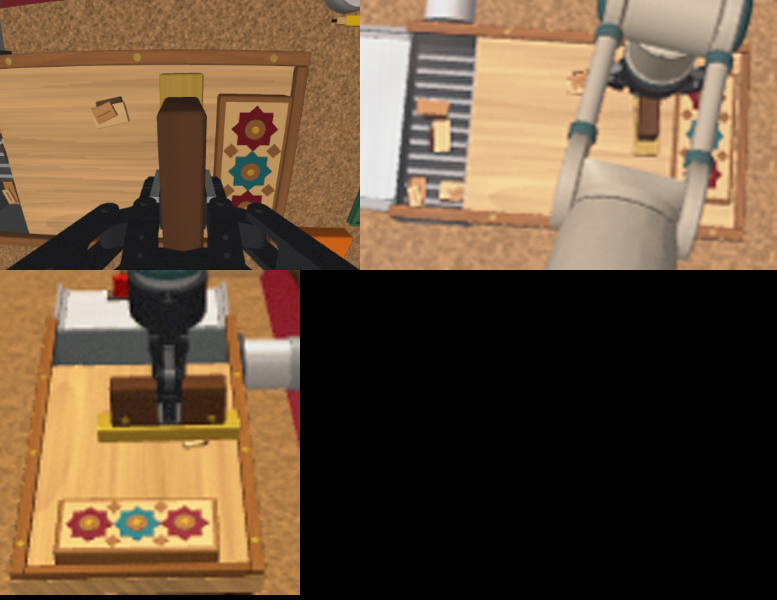

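```bash
python3 -m crank '[[-1,0,0.01,-0.1,0,0,0],[-1,0,0.01,-0.17,0,0,0],[-1,0,0.01,-0.195,0,0,0],[-1,0,0.01,-0.196,0,0,0],[-1,0,0.01,-0.196,0,0,0]]'
python3 -m crank '[[-1,0.002,0.04,0,0,0,0],[-1,0.004,0.1,0,0,0,0],[-1,0.006,0.16,0,0,0,0],[-1,0.008,0.22,0,0,0,0],[-1,0.01,0.28,0,0,0,0],[-1,0.012,0.34,0,0,0,0],[-1,0.014,0.4,0,0,0,0],[-1,0.016,0.46,0,0,0,0],[-1,0.018,0.51,0,0,0,0],[-1,0.02,0.56,0,0,0,0],[-1,0.022,0.6,0,0,0,0],[-1,0.022,0.62,0,0,0,0]]'
python3 -m crank '[[-1,0,0.01,0,0,0,0],[-1,0,0,0.08,0,0,0],[-1,0,0,0.25,0,0,0],[-1,-0.05,-0.15,0.3,0,0,0],[-1,-0.1,-0.3,0.3,0,0,0],[-1,-0.14,-0.45,0.3,0,0,0],[-1,-0.14,-0.6,0.3,0,0,0],[-1,-0.14,-0.7,0.3,0,0,0],[-1,-0.14,-0.7,0.3,0,0,0]]'
python3 - <<'E'
from h import *
s=monitor.get_state();print(s["tool_pos"])
w=imaging.capture("wrist");t=imaging.capture("top");sd=imaging.capture("side")
a=np.hstack([cv2.resize(w,(360,270)),cv2.resize(t[150:260,170:340],(417,270),interpolation=2)]);b=cv2.resize(sd[130:260,190:310],(300,325),interpolation=2)
c=np.zeros((600,777,3),np.uint8);c[:270]=a;c[270:595,:300]=b;cv2.imwrite("pics/m2.png",c)
E
```

```text
t: 16.8
tool_pos: [0.5667, -0.0494, 0.1283]
tool_rot: [0.0, 1.0, -0.018, 0.001]
wrist_force: [-0.3, 1.2, -3.0]
opening: 0.0236
gripper_force: 69.9
t: 18.3
tool_pos: [0.5746, 0.1995, 0.1271]
tool_rot: [0.0, 1.0, -0.018, 0.0]
wrist_force: [-0.4, -0.2, -2.8]
opening: 0.0231
gripper_force: 69.8
t: 19.42
tool_pos: [0.5181, -0.0852, 0.2472]
tool_rot: [0.001, 1.0, -0.021, 0.0]
wrist_force: [-0.1, 0.1, -3.8]
opening: 0.0236
gripper_force: 70.5
[ 0.51812524 -0.08519258  0.24717226]
```

View pics/m2.png

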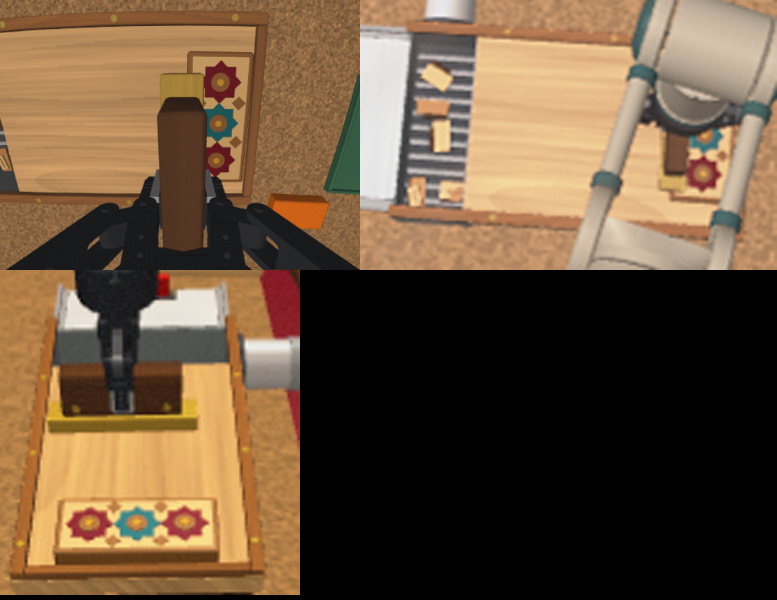

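```bash
python3 -m crank '[[-1,-0.03,-0.15,0,0,0,-0.02],[-1,-0.06,-0.3,0,0,0,-0.05],[-1,-0.1,-0.45,0,0,0,-0.08],[-1,-0.13,-0.6,0,0,0,-0.096],[-1,-0.16,-0.75,0,0,0,-0.096],[-1,-0.17,-0.817,0,0,0,-0.096],[-1,-0.17,-0.817,-0.1,0,0,-0.096],[-1,-0.17,-0.817,-0.22,0,0,-0.096],[-1,-0.17,-0.817,-0.33,0,0,-0.096],[-1,-0.17,-0.817,-0.4,0,0,-0.096],[-1,-0.17,-0.817,-0.42,0,0,-0.096],[-1,-0.17,-0.817,-0.42,0,0,-0.096]]'
```

```text
t: 21.08
tool_pos: [0.4513, -0.4077, 0.0794]
tool_rot: [-0.0, 0.998, -0.055, 0.0]
wrist_force: [0.6, -0.8, -2.9]
opening: 0.0233
gripper_force: 70.8
```

```bash
python3 -m crank '[[-1,-0.003,-0.007,-0.03,0,0,0],[-1,-0.003,-0.007,-0.05,0,0,0],[-1,-0.003,-0.007,-0.06,0,0,0],[-1,-0.003,-0.007,-0.064,0,0,0],[-1,-0.003,-0.007,-0.066,0,0,0],[-1,-0.003,-0.007,-0.068,0,0,0],[-1,-0.003,-0.007,-0.068,0,0,0]]'
```

```text
t: 21.95
tool_pos: [0.4493, -0.4111, 0.052]
tool_rot: [0.0, 0.998, -0.056, 0.0]
wrist_force: [-0.4, 0.1, -3.6]
opening: 0.0233
gripper_force: 70.9
```

```bash
python3 -m crank '[[-1,0,0,-0.0015,0,0,0],[-1,0,0,-0.003,0,0,0],[-1,0,0,-0.003,0,0,0]]'
```

```text
t: 22.32
tool_pos: [0.4494, -0.4112, 0.0515]
tool_rot: [0.0, 0.998, -0.056, 0.0]
wrist_force: [-1.0, 1.0, 4.3]
opening: 0.0232
gripper_force: 71.7
```

```bash
python3 -m crank '[[-0.2,0,0,0,0,0,0],[0.4,0,0,0,0,0,0],[1,0,0,0,0,0,0],[1,0,0,0,0,0,0],[1,0,0,0,0,0,0],[1,0,0,0.1,0,0,0],[1,0,0,0.25,0,0,0],[1,0,0,0.4,0,0,0],[1,0,0,0.48,0,0,0],[1,0,0,0.48,0,0,0]]' 20
python3 - <<'E'
from h import *
s=monitor.get_state();print(s["tool_pos"])
t=imaging.capture("top");sd=imaging.capture("side")
c=np.hstack([cv2.resize(t[190:290,350:430],(320,400),interpolation=2),cv2.resize(sd[280:384,150:290],(470,400),interpolation=2)]);cv2.imwrite("pics/m3.png",c)
E
```

```text
t: 23.58
tool_pos: [0.4503, -0.4123, 0.2461]
tool_rot: [0.003, 0.998, -0.056, 0.002]
wrist_force: [-0.3, 0.2, -1.4]
opening: 0.0859
gripper_force: 0.0
[ 0.45034495 -0.41228501  0.24611082]
```

View pics/m3.png

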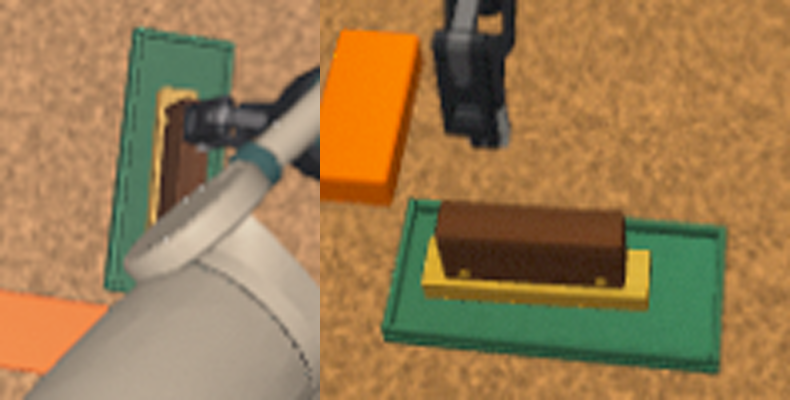

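The scraper is standing upright in the tray again. Back to the gate.

```bash
python3 -m crank '[[1,0.12,0.94,0,0,0,0.1],[1,0.12,0.94,0,0,0,0.1],[1,0.12,0.94,0,0,0,0.1],[1,0.12,0.94,0,0,0,0.1],[1,0.12,0.94,0,0,0,0.1],[1,0.12,0.94,0,0,0,0.1],[1,0.12,0.94,0,0,0,0.1],[1,0.12,0.94,0,0,0,0.1]]'
python3 -m crank '[[1,0.12,0.94,0,0,0,0],[1,0.12,0.94,0,0,0,0],[1,0.12,0.94,0,0,0,0],[1,0.12,0.94,0,0,0,0],[1,0.12,0.94,0,0,0,0],[1,0.12,0.94,0,0,0,0],[1,0.12,0.94,0,0,0,0],[1,0.12,0.94,0,0,0,0]]'
```

```text
t: 24.68
tool_pos: [0.4965, -0.035, 0.2412]
tool_rot: [0.0, 1.0, -0.016, -0.002]
wrist_force: [0.8, 0.4, -0.5]
opening: 0.0854
gripper_force: 0.0
t: 25.68
tool_pos: [0.5458, 0.339, 0.2415]
tool_rot: [0.001, 1.0, -0.017, -0.001]
wrist_force: [-0.4, -0.6, -0.3]
opening: 0.0857
gripper_force: 0.0
```

```bash
python3 -m crank '[[1,0,0,-0.1,0,0,0],[1,0,0,-0.22,0,0,0],[1,0,0,-0.32,0,0,0],[1,0,0,-0.352,0,0,0],[1,0,0,-0.352,0,0,0],[-1,0,0,-0.352,0,0,0],[-1,0,0,-0.352,0,0,0],[-1,0,0,-0.352,0,0,0],[-1,0,0,-0.352,0,0,0],[-1,0,0,-0.352,0,0,0]]' 30
python3 -m crank '[[-1,-0.002,-0.04,0,0,0,0],[-1,-0.004,-0.09,0,0,0,0],[-1,-0.006,-0.14,0,0,0,0],[-1,-0.007,-0.17,0,0,0,0],[-1,-0.008,-0.19,0,0,0,0],[-1,-0.008,-0.205,0,0,0,0],[-1,-0.008,-0.21,0,0,0,0]]'
python3 -m crank '[[-1,0,-0.005,0,0,0,0],[-1,0,-0.01,0,0,0,0],[-1,0,-0.015,0,0,0,0],[-1,0,-0.02,0,0,0,0],[-1,0,-0.02,0,0,0,0]]'
```

```text
t: 26.92
tool_pos: [0.5454, 0.3401, 0.1026]
tool_rot: [0.001, 1.0, -0.017, 0.0]
wrist_force: [-1.2, -4.8, 5.0]
opening: 0.0137
gripper_force: 31.9
t: 27.8
tool_pos: [0.5421, 0.2562, 0.1026]
tool_rot: [-0.001, 1.0, -0.017, 0.0]
wrist_force: [-0.9, 2.4, 4.7]
opening: 0.0135
gripper_force: 31.9
t: 28.42
tool_pos: [0.5418, 0.25, 0.1026]
tool_rot: [-0.002, 1.0, -0.017, 0.0]
wrist_force: [-1.7, 4.7, 4.8]
opening: 0.013
gripper_force: 31.9
```

```bash
python3 -m crank '[[-1,0,-0.008,0,0,0,0],[-1,0,-0.014,0,0,0,0],[-1,0,-0.014,0,0,0,0]]'
```

```text
t: 28.8
tool_pos: [0.5418, 0.2498, 0.1026]
tool_rot: [-0.007, 1.0, -0.018, 0.0]
wrist_force: [-2.5, 21.4, 2.6]
opening: 0.0135
gripper_force: 33.6
```

```bash
python3 -m crank '[[-1,0,0.008,0,0,0,0],[-0.4,0,0.01,0,0,0,0],[1,0,0.012,0,0,0,0],[1,0,0.012,0,0,0,0],[1,0,0.012,0,0,0,0],[1,0,0.012,0.1,0,0,0],[1,0,0.012,0.25,0,0,0],[1,0,0.012,0.4,0,0,0],[1,-0.1,-0.1,0.4,0,0,0],[1,-0.2,-0.2,0.4,0,0,0],[1,-0.2,-0.2,0.4,0,0,0]]'
python3 - <<'E'
from h import *
w=imaging.capture("wrist");t=imaging.capture("top");sd=imaging.capture("side")
m=imaging.camera_model("wrist")
hsv=cv2.cvtColor(w,cv2.COLOR_BGR2HSV);r=((hsv[...,0]<8)|(hsv[...,0]>172))&(hsv[...,1]>150)&(hsv[...,2]>60);r[260:]=0
b=rect(r);print(p2w(m,b,.11).round(4).tolist())
c=np.hstack([cv2.resize(t[110:300,90:430],(480,268),interpolation=2),cv2.resize(w,(300,268))]);d=cv2.resize(sd[110:384,130:380],(300,330),interpolation=2)
o=np.zeros((600,780,3),np.uint8);o[:268]=c;o[268:598,:300]=d;cv2.imwrite("pics/m4.png",o)
E
```

```text
t: 30.18
tool_pos: [0.4586, 0.161, 0.2621]
tool_rot: [0.001, 1.0, -0.018, -0.001]
wrist_force: [0.2, 0.1, 0.5]
opening: 0.0853
gripper_force: 0.0
[[0.5864, 0.2575, 0.11], [0.5867, 0.2368, 0.11], [0.5087, 0.2389, 0.11], [0.5079, 0.2611, 0.11]]
```

View pics/m4.png

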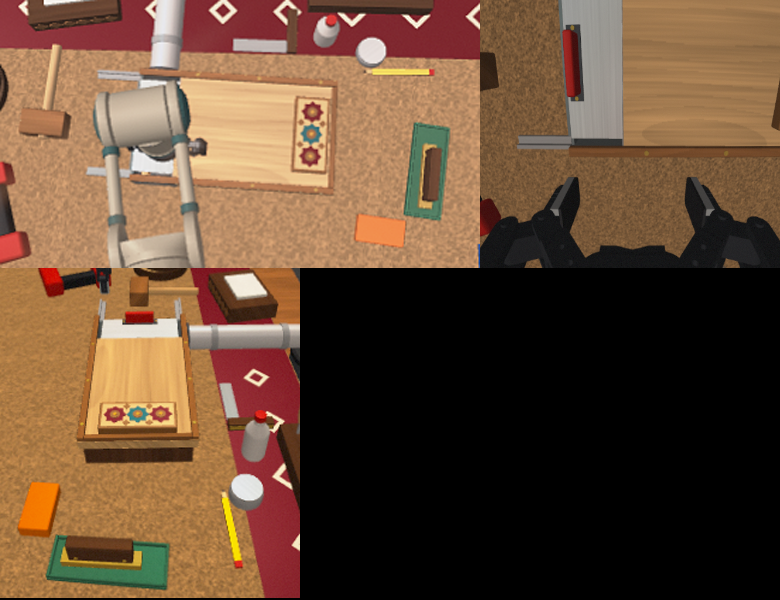

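The gate is shut flush against the board edge. The board is clear, the plaque and tools haven't moved, and the scraper is upright in its tray.

```bash
python3 -c "
from workcell import bot;print(bot.job_done())"
```

```text
the job is handed in; nothing more can be done
None
```

I handed the job in at about 30 s: all five chips are in the hopper, the scraper is back upright in its tray, the gate is shut against its stop, and the plaque and other tools look undisturbed in the last pictures.

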